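Level a ratchet stand and lay the roof bar on it

ROBOT

A 6-joint arm with a two-finger parallel gripper is mounted at the origin on the work surface. World frame = base frame: x ahead of the robot, y to its left, z up, the work surface at z = 0. Lengths are in m, angles in rad, forces in N, time in s.
With the tool pointing down it reaches from about 0.4 to 0.825 m from the base axis. Payload 7 kg.
Tool frame: the origin (TCP) lies on the mounting face of the last link; the fingertips stand 178 mm ahead of it and the grasp point (between the pads) lies 159 mm ahead of it (robot.tips_ahead is the distance from the TCP to the fingertips, in m); z points along the fingers, y is the line along which they close (so a half turn about z gives the same grasp; the last joint's range is limited). The gripper opens to 88 mm and grips with 3 to 60 N. Pads are 19 mm wide; open, the fingers measure 130 mm over their backs; the gripper's body (78 mm by 193 mm) begins 47 mm behind the grasp point.
Start: joints at [1.424, 0.359, 0.012, 0, -1.224, -0.288], TCP at [0.284, 0.612, 0.405] pointing down, gripper open.
Joint ranges: [-3.07, 3.07], [-1.43, 2.12], [-1.02, 1.25], [-3.03, 1.67], [-3.05, -0], [-3.03, 3.03]. Speed limits (rad/s): [2.39, 2.39, 3.01, 3.14, 3.14, 3.14].

INTERFACE

Orientations are given as a rotation vector (axis times angle).
In Python, from workcell import robot gives the robot as it stands. Calls block until the motion is done:
- robot.move_pose(position, orientation): joint-space move of the TCP to a pose.
- robot.movel(position, vel=0.15, rot=None): straight line of the TCP; rot=None keeps the orientation; vel is the mean speed in m/s.
- robot.set_joints(angles): joint-space move.
- robot.ungrasp() and robot.close(): open the fingers fully, or close them until they stop; the grip force is fixed at half the most.
- robot.pause(seconds).
- robot.ik(position, orientation): joint angles nearest the present ones, or None.
- robot.get_obs(): the state.
- robot.get_image(name): name is "scene" or "top"; returns the picture (384x512x3 uint8, red, green, blue); there is no depth.
- robot.camera_info(name): a dict with "fx", "fy", "cx", "cy" (pixels), "distortion" ([k1, k2, p1, p2, k3] as OpenCV has them; the pictures are not rectified), "camera_from_world" (4x4, takes a point from world to camera coordinates). Camera axes: x right, y down, z forward; pixel columns grow to the right and rows downward; lengths in m; the calibration is good to about 2 mm. A picture is of the moment at which its call begins. camera_info takes no time and is no camera call.
A pose or a line that the arm cannot do raises robot.IKError and nothing moves.
- robot.finish_job(): hands the job in; it is judged then, once.
The state is a dict: "clock": time; "qpos": joint angles; "qd": joint speeds; "effort": joint torques, N m; "position": TCP position; "eef_rot": TCP orientation; "contact_force": force on the tool from outside, world axes, zero at the start; "moment": the same for the moment, N m; "width": finger opening in m; "finger_force": force on a finger pad.
Only numpy, scipy, OpenCV 4.12 (cv2) and the standard library are available. Lean on these libraries where they do the work, as an engineer would, in place of code of your own. Each camera call takes 0.05 s, during which the arm holds its last target. There are 200 camera calls.

TASK

One of the two ratchet stands on the bench sits lower than the other. Lift its saddle until the pawl catches with both saddles at the same height, let go of it, leaving the higher stand as it is, and then lay the roof bar level in the V of both saddles for polishing. Do not disturb the spray bottle, the bowl or the valve tool.

Things in the scene. Friction and masses are not known exactly. Their poses are not given: they have to be found in the camera images.
- rail: dark steel rail 50 x 360 x 10 mm, fixed flat on the bench, carrying both stands near its ends (about 120 mm either side of its middle). Origin: middle of its underside, on the bench. Its y axis runs along the rail, z up
- stand_a: housing of the stand whose saddle starts low, at either end of the rail: grey painted steel, fixed. Origin: centre of its underside, 10 mm above the bench; axes parallel to the rail's. Foot 80 x 70 x 8 mm; upright housing 36 (x) x 38 (y) mm, its top 130 mm above the origin. The pawl is on its +x side and reaches to x = 37 mm
- stand_b: the other, identical stand, whose saddle starts one notch higher. Same origin and axes
- seat_a (a point): point in stand a's saddle where the axis of the bar's tube lies when seated; moves with the saddle. y along the V and the rail, z up. 90 degree V: bottom edge 18 mm below this point, lips 4 mm above it and 44 mm apart. Saddle 24 mm thick in y, 58 mm wide; from 18 to 56 mm below this point a solid block 40 mm wide in x, to be pinched along y, fingertips at most 50 mm below this point
- seat_b (a point): the same point in the saddle of stand b. With a saddle fully down its block starts 2 mm above the housing; at higher notches a 22 x 20 mm toothed stem shows below it
- head_a (a joint): height of stand a's saddle, m: slides straight up, 0 to 0.095, starts at 0. About 0.6 kg, takes about 10 N to lift, falls back if not caught. A spring pawl catches it by itself at 0, 0.030, 0.060, 0.090: raise it 3 to 15 mm past the notch, then let it down onto the pawl. It cannot come down again past a notch it has caught
- head_b (a joint): the same for stand b; it starts caught at about 0.030
- bar: roof bar: aluminium tube 25 mm in diameter, 330 mm long between two black plastic end blocks 44 x 44 mm and 30 mm long (390 mm over all), about 0.4 kg, lying on the bench on its blocks, between the stands and the robot. Origin: middle of the tube, on its axis (22 mm above the bench at the start). Its y axis runs along the tube; z up at the start. The bar may lie in the saddles any way round
- spray: green spray bottle with white head, 72 mm in diameter, 194 mm tall, bystander; origin: centre of its underside
- bowl: grey ceramic bowl, 140 mm in diameter, 55 mm tall, bystander; origin: centre of its underside
- valve_tool: chrome valve stem tool, about 125 mm long with a 60 mm cross handle, bystander lying on the bench; origin under the middle of its shaft

How it is judged:
By the outcome, as a careful person would: the job done as asked, in the order asked, and still so for the second after the job is handed in, with the robot touching nothing.
It also fails if it takes over 64 s, if anything falls off the work surface, if the arm or the gripper's body presses on something with over 40 N, if the wrist force passes 120 N, or if a joint passes its speed limit or range.

## Working session

There is one attempt and no reset: what is moved stays moved. The work goes in short steps, each a Python script; the robot and the scene stay as the last script left them, time stands still between calls to the robot, and variables do not carry over. Pictures are saved under pics/ and viewed, at most 10 in all, crops included, and the job is handed in when it is done.

```bash
ls; mkdir -p pics
python3 - <<'E'
from workcell import robot
import cv2,numpy as np
for n in("scene","top"):
    im=robot.get_image(n); cv2.imwrite(f"pics/{n}0.png",cv2.cvtColor(im,cv2.COLOR_RGB2BGR))
    c=robot.camera_info(n); T=np.array(c["camera_from_world"]); print(n,c["fx"],c["fy"],c["cx"],c["cy"],c["distortion"],T.round(4).tolist(),(-T[:3,:3].T@T[:3,3]).round(3))
o=robot.get_obs();print({k:np.round(v,3).tolist() for k,v in o.items()})
E
```

```text
pics
scene 424.8565103786392 424.8565103786392 257.81524272905847 195.05530038770283 [-0.14998086  0.          0.          0.          0.        ] [[0.6113, 0.7913, 0.013, -0.3062], [0.6757, -0.5133, -0.5291, -0.2636], [-0.412, 0.3322, -0.8485, 1.6704], [0.0, 0.0, 0.0, 1.0]] [ 1.053 -0.448  1.282]
top 442.5866608714333 442.5866608714333 245.20282216863762 189.3497513802208 [-0.06715034  0.          0.          0.          0.        ] [[0.015, -0.9998, -0.0095, 0.0068], [-0.9957, -0.0141, -0.0916, 0.5017], [0.0915, 0.0108, -0.9957, 1.3116], [0.0, 0.0, 0.0, 1.0]] [ 0.379 -0.     1.352]
{'clock': 0.1, 'qpos': [1.424, 0.359, 0.011, -0.0, -1.224, -0.288], 'qd': [0.001, 0.0, 0.002, 0.003, -0.0, -0.0], 'effort': [-0.002, -58.416, 29.375, 7.016, 0.01, -0.0], 'position': [0.284, 0.612, 0.404], 'eef_rot': [3.066, -0.677, -0.0], 'contact_force': [0.079, -0.211, -0.092], 'moment': [0.019, 0.022, 0.012], 'finger_force': 0.0, 'width': 0.088}
```

View pics/scene0.png

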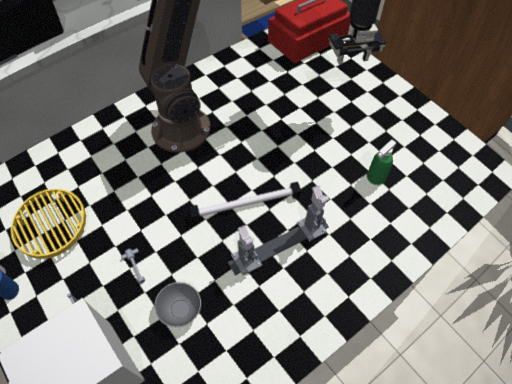

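View pics/top0.png

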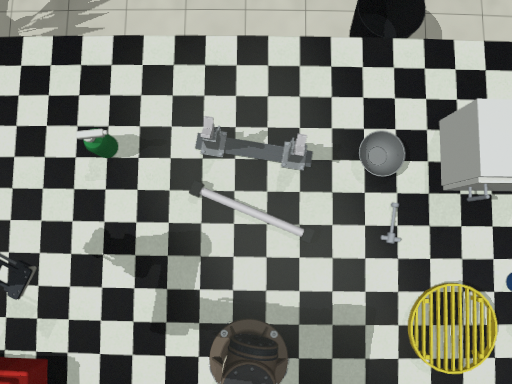

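The top view shows the rail from about (200,142) to (312,157), with stands near (212,140) and (296,153). The bar runs from (195,188) to (302,233), the bottle is at (100,145), the bowl at (382,153) and the tool at (392,225). I'll enlarge the stands next.

Run:
```python
import cv2
a=cv2.imread("pics/scene0.png")[170:290,180:340]; b=cv2.imread("pics/top0.png")[105:245,180:320]
cv2.imwrite("pics/sc.png",cv2.resize(a,None,fx=5,fy=5,interpolation=cv2.INTER_CUBIC))
cv2.imwrite("pics/tc.png",cv2.resize(b,None,fx=4.2,fy=4.2,interpolation=cv2.INTER_CUBIC))
```

```text
(no output)
```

View pics/sc.png

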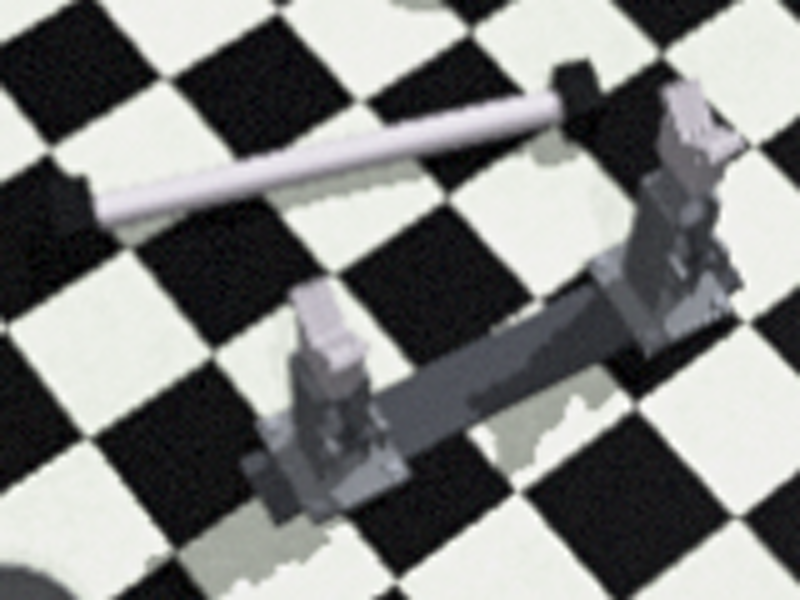

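View pics/tc.png

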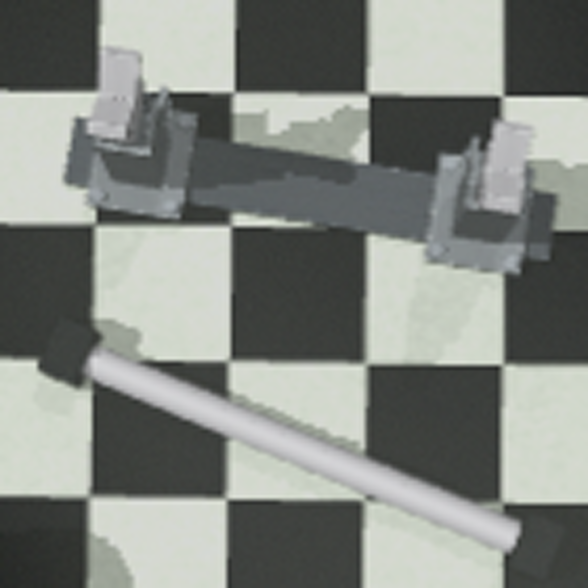

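The +y stand (left in top view, right in scene) has its stem showing, so it is the high one. The -y stand (top-view crop ~(505,165), scene crop ~(330,340)) is the low one. The pawls face +x. Next I'll mask and triangulate.

```bash
cat > h.py <<'E'
import numpy as np, cv2
from workcell import robot
def cam(n):
    c=robot.camera_info(n); K=np.array([[c["fx"],0,c["cx"]],[0,c["fy"],c["cy"]],[0,0,1]]); return K,np.array(c["distortion"]),np.array(c["camera_from_world"])
def ray(n,p):
    K,d,T=cam(n); u=cv2.undistortPoints(np.array(p,float).reshape(-1,1,2),K,d).reshape(-1,2)
    R=T[:3,:3]; return -R.T@T[:3,3], np.c_[u,np.ones(len(u))]@R
def plane(n,p,z):
    o,d=ray(n,p); return o+d*((z-o[2])/d[:,2])[:,None]
def tri(ps,pt):
    o1,d1=ray("scene",ps); o2,d2=ray("top",pt); out=[]
    for a,b in zip(d1,d2):
        s=np.linalg.lstsq(np.c_[a,-b],o2-o1,rcond=None)[0]; p,q=o1+s[0]*a,o2+s[1]*b
        out.append(np.r_[(p+q)/2,np.linalg.norm(p-q)])
    return np.array(out)
def proj(n,P):
    K,d,T=cam(n); return cv2.projectPoints(np.array(P,float).reshape(-1,1,3),cv2.Rodrigues(T[:3,:3])[0],T[:3,3],K,d)[0].reshape(-1,2)
E
python3 - <<'E'
import cv2,numpy as np
S={}
for n,(y0,y1,x0,x1) in dict(scene=(170,290,180,340),top=(105,245,180,320)).items():
    im=cv2.imread(f"pics/{n}0.png").astype(int)
    b,g,r=im[...,0],im[...,1],im[...,2]
    box=np.zeros(b.shape,bool); box[y0:y1,x0:x1]=1
    purp=((b+r)/2-g); m=((purp>3)&(g>115)&box).astype(np.uint8)
    blue=((b-r>4)&(g<175)&box).astype(np.uint8)
    for nm,k in(("light",m),("blue",blue)):
        N,L,st,c=cv2.connectedComponentsWithStats(k)
        for i in range(1,N):
            if st[i,4]>40: print(n,nm,st[i].tolist(),c[i].round(1), cv2.boxPoints(cv2.minAreaRect(np.argwhere(L==i)[:,::-1].astype(np.float32))).round(1).tolist())
    v=np.zeros(im.shape,np.uint8); v[...,2]=m*255; v[...,0]=blue*255
    S[n]=cv2.resize(v[y0:y1,x0:x1],(400,int(400*(y1-y0)/(x1-x0))),interpolation=0)
H=max(s.shape[0] for s in S.values()); 
cv2.imwrite("pics/m.png",np.hstack([np.pad(s,((0,H-s.shape[0]),(0,0),(0,0))) for s in S.values()]))
for n,p in(("scene",[(272,243),(246,244),(248,234),(230,205)]),("top",[(245,140),(300,145),(205,120),(250,210)])):
    im=cv2.imread(f"pics/{n}0.png"); print(n,[im[y,x].tolist() for x,y in p])
E
```

```text
scene light [313, 186, 16, 17, 136] [319.4 194. ] [[309.6000061035156, 189.5], [317.29998779296875, 183.8000030517578], [328.5, 198.60000610351562], [320.79998779296875, 204.39999389648438]]
scene light [199, 188, 93, 27, 576] [245.6 200.9] [[198.0, 208.6999969482422], [290.3999938964844, 186.39999389648438], [292.0, 193.0], [199.60000610351562, 215.3000030517578]]
scene light [238, 226, 15, 19, 148] [244.8 235. ] [[235.6999969482422, 229.10000610351562], [243.3000030517578, 224.3000030517578], [253.5, 240.39999389648438], [246.0, 245.1999969482422]]
scene blue [228, 202, 100, 72, 1903] [279.5 242. ] [[220.89999389648438, 249.6999969482422], [317.20001220703125, 198.10000610351562], [333.8999938964844, 229.1999969482422], [237.5, 280.79998779296875]]
top blue [196, 131, 31, 26, 373] [211.1 145.4] [[194.3000030517578, 152.39999389648438], [198.39999389648438, 127.4000015258789], [226.60000610351562, 132.10000610351562], [222.5, 157.10000610351562]]
top blue [225, 137, 87, 33, 1071] [272.9 153.7] [[224.10000610351562, 154.39999389648438], [230.10000610351562, 124.4000015258789], [314.8999938964844, 141.39999389648438], [308.8999938964844, 171.39999389648438]]
scene [[87, 78, 77], [132, 126, 129], [213, 211, 212], [222, 212, 216]]
top [[97, 101, 96], [172, 169, 169], [188, 187, 187], [209, 206, 207]]
```

View pics/m.png

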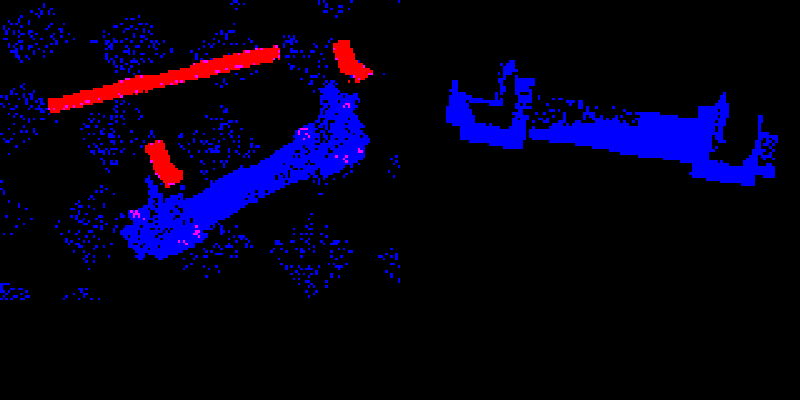

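The scene masks are clean: tube from (199,212) to (291,190), saddles at (319,194) and (245,235). The top threshold needs loosening.

Run:
```python
from h import *
im=cv2.imread("pics/top0.png").astype(int); b,g,r=im[...,0],im[...,1],im[...,2]
m=(((b+r)/2-g>-1.6)&(g>125)).astype(np.uint8); m[:105]=0;m[245:]=0;m[:,:180]=0;m[:,320:]=0
m=cv2.morphologyEx(m,cv2.MORPH_OPEN,np.ones((3,3),np.uint8))
N,L,st,c=cv2.connectedComponentsWithStats(m); T={}
for i in range(1,N):
    if st[i,4]>60:
        bp=cv2.boxPoints(cv2.minAreaRect(np.argwhere(L==i)[:,::-1].astype(np.float32)));print(st[i].tolist(),c[i].round(1),bp.round(1).tolist())
# rail corners, top view, from the enlarged crop
rc=np.array([(75,118),(65,183),(555,195),(547,260)])/4.2+[180,105]
P=plane("top",rc,.010);print("rail",P.round(4).tolist(),P.mean(0)); 
# rail corners in scene crop (visible: -y end lower)
print("scene rail end",plane("scene",np.array([(245,462),(277,522)])/5+[180,170],.010).round(4).tolist())
yv=(P[0]+P[1]-P[2]-P[3])/2; print("len",np.linalg.norm(yv),"w",np.linalg.norm(P[0]-P[1]),np.linalg.norm(P[2]-P[3]),"yaw of y axis",np.arctan2(-yv[0],yv[1]))
yv/=np.linalg.norm(yv)
c0=P.mean(0)
for s in(1,-1):
    for z in(.15,.20,.23,.26): 
        q=c0+s*.12*yv;q[2]=z;print(s,z,q[:2].round(4),proj("scene",[q]).round(1),proj("top",[q]).round(1))
```

```text
[200, 117, 13, 21, 192] [207.  127.1] [[199.5, 136.1999969482422], [204.39999389648438, 115.19999694824219], [214.1999969482422, 117.5], [209.3000030517578, 138.5]]
[295, 134, 11, 22, 202] [299.9 144.6] [[294.20001220703125, 154.60000610351562], [295.70001220703125, 133.5], [305.29998779296875, 134.1999969482422], [303.79998779296875, 155.3000030517578]]
[201, 188, 103, 48, 837] [251.3 211.4] [[199.3000030517578, 194.1999969482422], [202.3000030517578, 186.89999389648438], [304.20001220703125, 229.1999969482422], [301.20001220703125, 236.39999389648438]]
rail [[0.6752, 0.1632, 0.01], [0.6267, 0.1693, 0.01], [0.6226, -0.1895, 0.01], [0.5745, -0.1837, 0.01]] [ 0.62477217 -0.01016314  0.01      ]
scene rail end [[0.5821, -0.1802, 0.01], [0.6278, -0.1881, 0.01]]
len 0.3567257495282851 w 0.04895750401993226 0.04842441828913335 yaw of y axis -0.14735340409788683
1 0.15 [0.6424 0.1085] [[314.  206.5]] [[211.4 134. ]]
1 0.2 [0.6424 0.1085] [[316.1 198. ]] [[209.8 129.9]]
1 0.23 [0.6424 0.1085] [[317.4 192.7]] [[208.8 127.3]]
1 0.26 [0.6424 0.1085] [[318.8 187.1]] [[207.7 124.5]]
-1 0.15 [ 0.6072 -0.1289] [[245.9 240.3]] [[297.3 147.7]]
-1 0.2 [ 0.6072 -0.1289] [[245.7 232.6]] [[299.3 144.2]]
-1 0.23 [ 0.6072 -0.1289] [[245.6 227.8]] [[300.6 141.9]]
-1 0.26 [ 0.6072 -0.1289] [[245.5 222.7]] [[302.  139.5]]
```

Run:
```python
from h import *
print("saddles hi,lo",tri([(319.4,194),(244.8,235)],[(207,127.1),(299.9,144.6)]).round(4).tolist())
# tube ends & centroid (mid short edges of min-area rects; +y end first)
s=[(291.2,189.7),(198.8,212),(245.6,200.9)];t=[(200.8,190.5),(302.7,232.8),(251.3,211.4)]
B=tri(s,t);print("tube",B.round(4).tolist(),"len",np.linalg.norm(B[0,:3]-B[1,:3]),"mid",(B[0]+B[1])/2,"yaw",np.arctan2(-(B[0]-B[1])[0],(B[0]-B[1])[1]))
print("top@.027",plane("top",t,.026).round(4).tolist(),"scene",plane("scene",s,.026).round(4).tolist())
for q,f in(((0.6072,-.1289),0),((0.6424,.1085),0)):
  pass
o=robot.get_obs(); from scipy.spatial.transform import Rotation as R
print(R.from_rotvec(o["eef_rot"]).as_matrix().round(3).tolist(), robot.tips_ahead)
# IK feasibility
def rv(th): # tool y axis at world heading th
    y=np.array([np.cos(th),np.sin(th),0]);z=np.array([0,0,-1.]);return R.from_matrix(np.c_[np.cross(y,z),y,z]).as_rotvec()
yaw=-.147
for th in(np.pi/2+yaw,-np.pi/2+yaw):
    for p in((.607,-.129,.31),(.607,-.129,.40)): print(th,robot.ik(p,rv(th)))
byaw=np.arctan2(-(B[0]-B[1])[0],(B[0]-B[1])[1])
for th in(byaw,byaw+np.pi): print("bar",th,robot.ik((.46,.01,.19),rv(th)))
for th in(yaw,yaw+np.pi): print("place",th,robot.ik((.625,-.01,.42),rv(th)),robot.ik((.625,-.01,.5),rv(th)))
```

```text
saddles hi,lo [[0.6454, 0.1146, 0.2205, 0.0013], [0.6077, -0.132, 0.1897, 0.0012]]
tube [[0.4968, 0.1491, 0.0268, 0.0032], [0.3743, -0.1584, 0.0243, 0.0027], [0.4357, -0.0045, 0.0243, 0.0016]] len 0.33102297571988204 mid [ 0.43551692 -0.00466946  0.02555069  0.00292484] yaw -0.37902605955318375
top@.027 [[0.4959, 0.1479, 0.026], [0.3735, -0.1594, 0.026], [0.4352, -0.0051, 0.026]] scene [[0.4972, 0.1509, 0.026], [0.376, -0.1577, 0.026], [0.437, -0.0044, 0.026]]
[[0.907, -0.421, -0.001], [-0.421, -0.907, -0.001], [0.0, 0.002, -1.0]] 0.1781
1.4237963267948965 [ 0.10481786  0.34435744 -0.23842168  0.         -0.98801721 -1.82261418]
1.4237963267948965 [ 0.10481786  0.27296237 -0.12154362  0.         -1.17629033 -1.82261418]
-1.7177963267948966 [ 1.04817858e-01  3.44357435e-01 -2.38421680e-01  8.88178420e-16
 -9.88017212e-01  1.31897847e+00]
-1.7177963267948966 [ 1.04817858e-01  2.72962370e-01 -1.21543625e-01  8.88178420e-16
 -1.17629033e+00  1.31897847e+00]
bar -0.37902605955318375 [ 4.51721657e-01  2.76093216e-01 -7.14274138e-01  4.44089210e-16
 -5.80428973e-01  2.31084494e+00]
bar 2.7625665940366093 [ 0.45172166  0.27609322 -0.71427414  0.         -0.58042897 -0.83074772]
place -0.147 [ 0.29587322  0.26820932 -0.08175064  0.         -1.22083637  2.69871944] [ 0.29587322  0.23321219  0.05063541  0.         -1.38821955  2.69871944]
place 2.9945926535897933 [ 0.29587322  0.26820932 -0.08175064  0.         -1.22083637 -0.44287322] [ 0.29587322  0.23321219  0.05063541  0.         -1.38821955 -0.44287322]
```

Measurements hold up. The V surface reads z 0.190 and 0.2205, about 7 mm below the expected seats at 0.198 and 0.228. The tube is 331 mm long with a top-biased z of 0.025, and the rail is 357 x 49 mm. Now grasping the low saddle.

```bash
cat >> h.py <<'E'
from scipy.spatial.transform import Rotation as R
YAW=-.149; C=np.array([.6265,-.0095]); YV=np.array([-np.sin(YAW),np.cos(YAW)])
A=C-.12*YV; B=C+.12*YV
def rv(th):
    y=np.array([np.cos(th),np.sin(th),0]);z=np.array([0,0,-1.]);return R.from_matrix(np.c_[np.cross(y,z),y,z]).as_rotvec()
def show(t=""):
    o=robot.get_obs();print(t,"t%.1f"%o["clock"],o["position"].round(4),"F",np.round(o["contact_force"],1),"w%.4f"%o["width"],"ff%.1f"%o["finger_force"]);return o
E
python3 - <<'E'
from h import *
robot.movel((.284,.612,.50),vel=.25)
robot.move_pose((*A,.47),rv(np.pi/2+YAW)); show()
robot.movel((*A,.331),vel=.12); show("down")
cv2.imwrite("pics/s1.png",cv2.cvtColor(robot.get_image("scene"),cv2.COLOR_RGB2BGR)[120:290,140:340].repeat(4,0).repeat(4,1)[:600])
robot.close(); show("closed")
E
```

```text
t3.5 [ 0.6089 -0.1275  0.47  ] F [-0.1 -0.3  0.7] w0.0872 ff0.0
down t4.8 [ 0.609  -0.1282  0.3318] F [-0.4 -0.8 -0.1] w0.0877 ff0.0
closed t5.9 [ 0.6084 -0.1303  0.3309] F [  0.2 -13.   -2.4] w0.0237 ff30.0
```

View pics/s1.png

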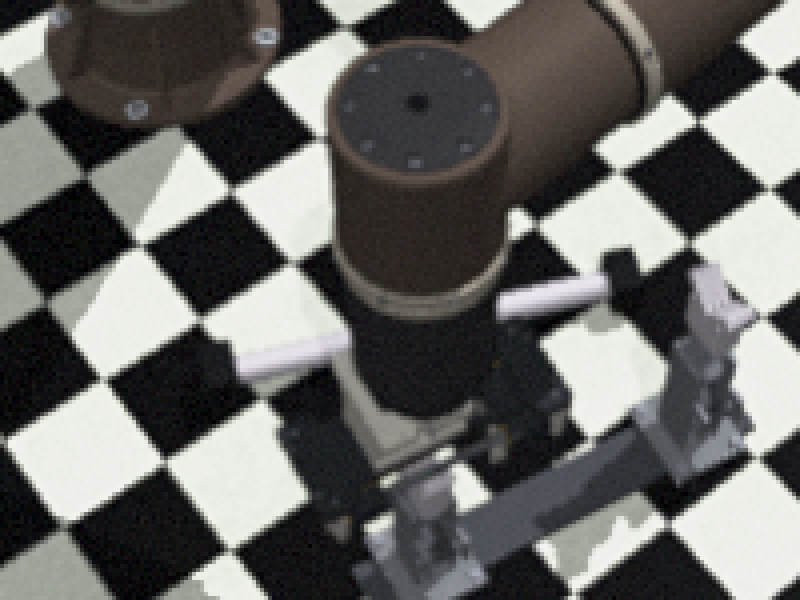

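The picture shows the gripper straddling the low saddle around crop (425,500). The grip closed at 23.7 mm on the 24 mm block. The side force says the saddle lies about 2 mm further -y, so I'll relieve that and lift.

Run:
```python
from h import *
p=np.array([A[0],-.1304,.331]); robot.movel(p,vel=.03); o=show("relieved"); z0=o["position"][2]
for dz in(.006,.020,.034,.039):
    robot.movel(p+[0,0,dz],vel=.05); o=show("up %.3f"%dz)
for dz in(.036,.034,.032,.031,.030,.029,.028):
    robot.movel(p+[0,0,dz],vel=.02); robot.pause(.1); o=show("dn %.3f"%dz)
    if o["contact_force"][2]>4: break
```

```text
relieved t6.1 [ 0.6084 -0.1308  0.3309] F [-2.3 -2.9  0.1] w0.0239 ff30.0
up 0.006 t6.4 [ 0.6085 -0.1308  0.3362] F [ 1.2 -5.9 -8.2] w0.0240 ff30.0
up 0.020 t6.8 [ 0.6085 -0.1308  0.35  ] F [ 1.3 -5.4 -6.5] w0.0238 ff30.0
up 0.034 t7.2 [ 0.6085 -0.1308  0.364 ] F [ 0.4 -5.6 -6.2] w0.0239 ff30.0
up 0.039 t7.5 [ 0.6085 -0.1308  0.369 ] F [ 1.5 -6.7 -5.9] w0.0237 ff30.0
dn 0.036 t7.9 [ 0.6085 -0.1308  0.3656] F [ 1.4 -5.9 -8.9] w0.0236 ff30.0
dn 0.034 t8.2 [ 0.6085 -0.1308  0.3636] F [ 1.7 -6.  -7.9] w0.0237 ff30.0
dn 0.032 t8.6 [ 0.6085 -0.1308  0.3617] F [ 1.8 -6.5 -7.9] w0.0240 ff30.0
dn 0.031 t8.9 [ 0.6085 -0.1308  0.3609] F [ 1.1 -4.9 -6.4] w0.0236 ff30.0
dn 0.030 t9.3 [ 0.6084 -0.1308  0.3607] F [-2.2 -6.  -2.4] w0.0240 ff30.0
dn 0.029 t9.7 [ 0.6083 -0.1307  0.3606] F [-2.3 -4.3  2. ] w0.0238 ff30.0
dn 0.028 t10.0 [ 0.6083 -0.1307  0.3605] F [-5.2 -3.4  7. ] w0.0238 ff30.0
```

It caught at 0.030: z holds at 0.3606 while the supporting force takes over. Releasing, checking heights in both cameras, then picking up the bar.

Run:
```python
from h import *
robot.ungrasp(); o=show("open"); p=o["position"]
robot.movel((p[0],p[1],.50),vel=.2); show("up")
th=-.379+np.pi; m=(.4360,-.0048)
robot.move_pose((*m,.36),rv(th)); show("over bar")
imgs={n:cv2.cvtColor(robot.get_image(n),cv2.COLOR_RGB2BGR) for n in("scene","top")}
for n in imgs: cv2.imwrite(f"pics/{n}2.png",imgs[n])
a=imgs["scene"][150:290,200:340]; b=imgs["top"][105:245,180:320]
cv2.imwrite("pics/v2.png",np.hstack([cv2.resize(k,(400,400),interpolation=cv2.INTER_CUBIC) for k in(a,b)]))
```

```text
open t11.2 [ 0.6087 -0.1304  0.359 ] F [-0.2 -0.2  0.3] w0.0877 ff0.0
up t12.0 [ 0.6084 -0.1303  0.4986] F [-0.5 -0.5 -1.2] w0.0879 ff0.0
over bar t13.0 [ 0.4366 -0.0047  0.3602] F [ 0.7 -0.3 -0.7] w0.0876 ff0.0
```

View pics/v2.png

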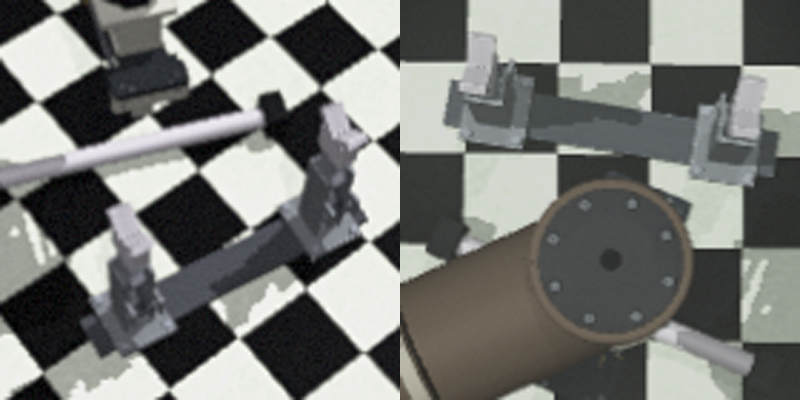

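Both saddles now stand on visible stems, low one at scene crop (125,235) and the other at (340,130). I'll put numbers on that and grasp the bar.

Run:
```python
from h import *
P={}
for n,off,gm in(("scene",3,115),("top",-1.6,125)):
    im=cv2.imread(f"pics/{n}2.png").astype(int); b,g,r=im[...,0],im[...,1],im[...,2]
    m=(((b+r)/2-g>off)&(g>gm)).astype(np.uint8)
    if n=="top": m=cv2.morphologyEx(m,cv2.MORPH_OPEN,np.ones((3,3),np.uint8))
    P[n]=[]
    for s in(B,A):
        u=proj(n,[(*s,.22)])[0].astype(int); w=np.zeros_like(m); w[u[1]-14:u[1]+15,u[0]-14:u[0]+15]=1
        N,L,st,c=cv2.connectedComponentsWithStats(m*w); i=1+st[1:,4].argmax(); P[n].append(c[i]); print(n,st[i],c[i].round(1))
print("hi,lo",tri(P["scene"],P["top"]).round(4).tolist())
m=(.4360,-.0048)
robot.movel((*m,.185),vel=.12);show("at bar");robot.close();o=show("closed")
robot.movel((*o["position"][:2],.205),vel=.05);show("lifted 20mm")
```

```text
scene [313 186  16  17 135] [319.5 194. ]
scene [238 221  16  19 155] [244.6 230.3]
top [200 116  13  22 195] [207.  126.9]
top [295 132  13  22 212] [301.1 142.5]
hi,lo [[0.6458, 0.1147, 0.2208, 0.0011], [0.6075, -0.1318, 0.2189, 0.0014]]
at bar t14.7 [ 0.4362 -0.0047  0.1855] F [-0.3  0.1  0.2] w0.0877 ff0.0
closed t15.7 [ 0.436  -0.0048  0.185 ] F [-0.7  0.1  1.5] w0.0241 ff30.0
lifted 20mm t16.3 [ 0.4359 -0.0048  0.2053] F [ 0.2 -0.9 -3.9] w0.0242 ff30.0
```

Saddles match: 0.2208 against 0.2189, and both should be near 0.221. The bar is held at 24 mm width and weighs about 4 N. Carrying it over and checking its axis before lowering.

Run:
```python
from h import *
p=robot.get_obs()["position"]
robot.movel((p[0],p[1],.50),vel=.2)
robot.move_pose((.6265,-.0118,.46),rv(YAW+np.pi)); robot.pause(.3); show("over")
im={n:cv2.cvtColor(robot.get_image(n),cv2.COLOR_RGB2BGR) for n in("scene","top")}
for n in im: cv2.imwrite(f"pics/{n}3.png",im[n])
YV2=YV; 
for n in im: print(n,proj(n,[(*(np.array([.6265,-.0118])+s*.165*YV),.297) for s in(1,-1)]).round(1).tolist())
a=im["scene"][120:290,180:350]; b=im["top"][80:250,160:330]
cv2.imwrite("pics/v3.png",np.hstack([cv2.resize(k,(400,400),interpolation=cv2.INTER_CUBIC) for k in(a,b)]))
```

```text
over t19.0 [ 0.6259 -0.0117  0.4611] F [-0.   0.5 -2.8] w0.0241 ff30.0
scene [[333.7, 174.4], [230.1, 224.0]]
top [[188.8, 117.3], [322.8, 138.8]]
```

View pics/v3.png

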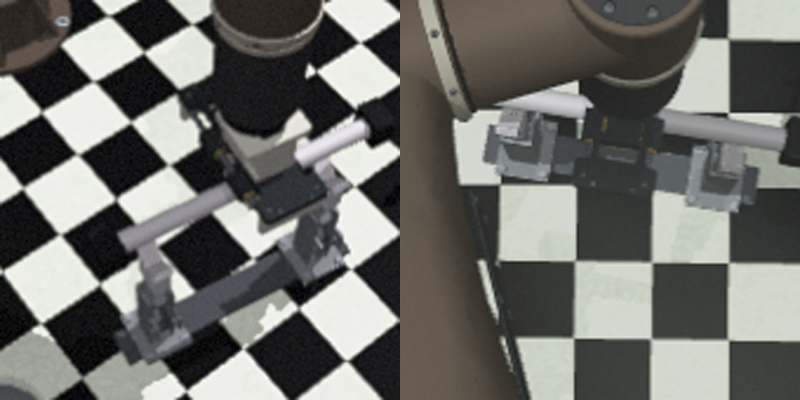

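The bar hangs over both Vs, roughly parallel to the rail. The -y tube end is at scene crop (122,238) and top crop (790,138). The +y tube end is at scene crop (368,128). Triangulating the -y end to check tilt.

Run:
```python
from h import *
for n,box in(("scene",(205,235,222,280)),("scene",(165,195,305,345)),("top",(120,150,270,335))):
    im=cv2.imread(f"pics/{n}3.png").astype(int); b,g,r=im[...,0],im[...,1],im[...,2]
    m=np.zeros(b.shape,np.uint8); y0,y1,x0,x1=box
    m[y0:y1,x0:x1]=(((b+r)/2-g>(2 if n=="scene" else -1.6))&(g>95))[y0:y1,x0:x1]
    m=cv2.morphologyEx(m,cv2.MORPH_OPEN,np.ones((3,3),np.uint8))
    N,L,st,c=cv2.connectedComponentsWithStats(m)
    for i in range(1,N):
        if st[i,4]>60: print(n,st[i].tolist(),cv2.boxPoints(cv2.minAreaRect(np.argwhere(L==i)[:,::-1].astype(np.float32))).round(1).tolist())
print(tri([(231.8,221.1)],[(325.7,138.6)]), np.array([.6265,-.0118])-.165*YV)
```

```text
scene [231, 205, 43, 30, 436] [[229.89999389648438, 218.5], [270.8999938964844, 200.3000030517578], [279.79998779296875, 220.3000030517578], [238.8000030517578, 238.5]]
scene [305, 171, 32, 24, 319] [[303.5, 184.39999389648438], [332.8999938964844, 167.60000610351562], [341.3999938964844, 182.39999389648438], [312.0, 199.1999969482422]]
top [270, 127, 54, 23, 603] [[267.1000061035156, 144.1999969482422], [270.29998779296875, 125.4000015258789], [323.8999938964844, 134.3000030517578], [320.79998779296875, 153.10000610351562]]
[[ 0.6021491  -0.17500922  0.31274145  0.01025856]] [ 0.60200587 -0.1749718 ]
```

The -y end is at the right xy and perhaps slightly high, within the measurement error. That is fine for a V seat. Lowering under force watch.

Run:
```python
from h import *
q=np.array([.6265,-.0118,0]); robot.movel(q+[0,0,.405],vel=.1); o=show("near"); f0=o["contact_force"][2]
for z in np.arange(.402,.384,-.002):
    robot.movel(q+[0,0,z],vel=.03); robot.pause(.08); o=show("z%.3f"%z); print(np.round(o["moment"],2))
    if o["contact_force"][2]>f0+7: break
im={n:cv2.cvtColor(robot.get_image(n),cv2.COLOR_RGB2BGR) for n in("scene","top")}
a=im["scene"][120:290,180:350]; b=im["top"][80:250,160:330]
cv2.imwrite("pics/v4.png",np.hstack([cv2.resize(k,(400,400),interpolation=cv2.INTER_CUBIC) for k in(a,b)]))
```

```text
near t19.8 [ 0.6268 -0.0118  0.4055] F [ 0.   0.1 -2.4] w0.0241 ff30.0
z0.402 t20.1 [ 0.6265 -0.0118  0.4024] F [ 0.2 -0.  -3.2] w0.0243 ff30.0
[ 0.04 -0.06  0.01]
z0.400 t20.5 [ 0.6265 -0.0118  0.4   ] F [-0.4  0.5 -2.9] w0.0242 ff30.0
[ 0.09 -0.05 -0.01]
z0.398 t20.8 [ 0.6265 -0.0118  0.398 ] F [-0.4 -0.8 -4.2] w0.0244 ff30.0
[ 0.07 -0.07  0.02]
z0.396 t21.1 [ 0.6265 -0.0118  0.396 ] F [-0.7  0.7 -3.9] w0.0242 ff30.0
[ 0.09 -0.01  0.04]
z0.394 t21.5 [ 0.6265 -0.0118  0.394 ] F [-0.2  0.5 -3.1] w0.0244 ff30.0
[ 0.13 -0.08  0.04]
z0.392 t21.8 [ 0.6265 -0.0118  0.392 ] F [ 0.5 -0.1 -4.1] w0.0244 ff30.0
[ 0.   -0.06 -0.05]
z0.390 t22.1 [ 0.6267 -0.0118  0.3904] F [ 0.3 -0.5 -1.4] w0.0243 ff30.0
[ 0.04 -0.35  0.03]
z0.388 t22.5 [ 0.6266 -0.0118  0.3901] F [-4.2  0.9  9.2] w0.0243 ff30.0
[0.48 1.33 0.01]
```

View pics/v4.png

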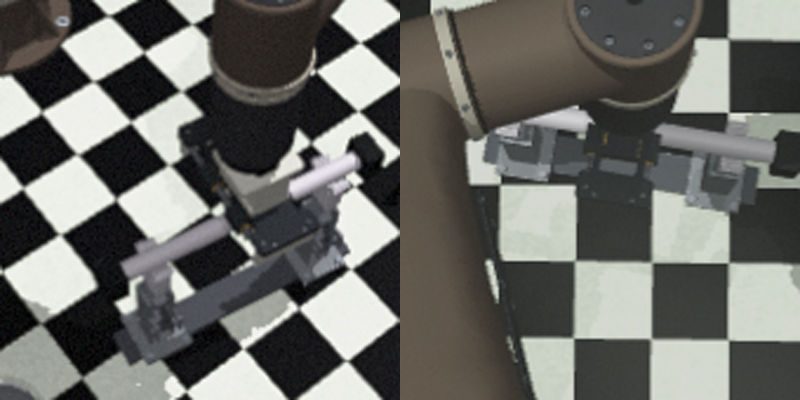

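Contact came at TCP z 0.3902 against a predicted 0.391, and the picture shows the bar in both Vs. Easing off, releasing and retreating straight up.

Run:
```python
from h import *
q=np.array([.6265,-.0118,0]); robot.movel(q+[0,0,.3898],vel=.03); show("eased")
robot.ungrasp(); show("open"); robot.movel(q+[0,0,.55],vel=.12); show("up")
robot.move_pose((.35,-.40,.50),rv(YAW+np.pi)); robot.pause(.5); show("away")
im={n:cv2.cvtColor(robot.get_image(n),cv2.COLOR_RGB2BGR) for n in("scene","top")}
for n in im: cv2.imwrite(f"pics/{n}5.png",im[n])
a=im["scene"][150:290,200:340]; b=im["top"][80:220,180:320]
cv2.imwrite("pics/v5.png",np.hstack([cv2.resize(k,(400,400),interpolation=cv2.INTER_CUBIC) for k in(a,b)]))
for n in im: print(n,proj(n,[(*(q[:2]+s*.165*YV),.228) for s in(1,-1)]).round(1).tolist())
```

```text
eased t22.8 [ 0.6267 -0.0118  0.3903] F [-0.3 -0.1  3.9] w0.0246 ff30.0
open t24.0 [ 0.6265 -0.0118  0.3898] F [ 0.3 -0.1 -0.5] w0.0873 ff0.0
up t25.5 [ 0.6265 -0.0118  0.5491] F [-0.2  0.   0.3] w0.0875 ff0.0
away t27.7 [ 0.3501 -0.3999  0.5   ] F [-0.5  0.3 -0.2] w0.0878 ff0.0
scene [[329.9, 187.6], [231.1, 235.7]]
top [[192.5, 124.0], [318.4, 144.3]]
```

View pics/v5.png

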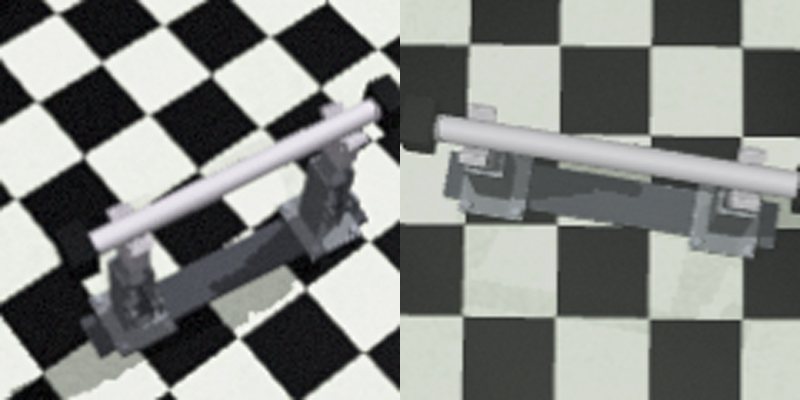

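The bar rests in both Vs. The tube ends are at scene (332,188) and (233,234), and top (193,124) and (319,144), within about 3 px of the level prediction. Handing in.

Run:
```python
from h import *
print(tri([(332.3,187.8),(233.3,234)],[(193,124.5),(319.3,143.7)]).round(4).tolist())
print(robot.finish_job())
```

```text
[[0.653, 0.1538, 0.226, 0.0088], [0.6036, -0.1727, 0.2381, 0.0072]]
the job is handed in; nothing more can be done
None
```

The low stand's saddle is caught at the 30 mm notch, level with the untouched high stand to within 2 mm by camera, the bar lies in both Vs (hand-read tube-end heights 226 and 238 mm, 7–9 mm ray mismatch, so its level is not confirmed closer than that), the arm was kept clear of the bottle, bowl and tool (not re-measured), and the job was handed in at about 28 s with no verdict shown.

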